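# Start the sander behind a working dust box

## Robot

A 6-joint arm with a two-finger parallel gripper is mounted at the origin on the work surface. World frame = base frame: x ahead of the robot, y to its left, z up, the work surface at z = 0. Lengths are in m, angles in degrees, forces in N, time in s.
With the tool pointing down it reaches from about 0.3 to 0.85 m from the base axis. Payload 5.4 kg.
Tool frame: the origin (TCP) lies between the finger pads; the fingertips stand 17 mm ahead of it and the grasp point (between the pads) lies 2 mm behind it; z points along the fingers, y is the line along which they close (so a half turn about z gives the same grasp; the last joint's range is limited). The gripper opens to 85 mm and grips with 20 to 120 N. Pads are 22 mm wide; open, the fingers measure 114 mm over their backs; the gripper's body (76 mm by 85 mm) begins 54 mm behind the grasp point. The pads swing forward as they close: fully open they stand 13 mm farther back than shut.
Start: joints at [-79.647, 9.076, 91.501, -0, 79.423, -12.038], TCP at [0.219, -0.532, 0.248] pointing down, gripper open.
Joint ranges: [-166.64, 166.64], [-54.1, 131.32], [10.49, 154.53], [-73.88, 253.88], [9.74, 151.15], [-171.62, 171.62]. Speed limits (degrees/s): [147.25, 147.25, 180, 180, 180, 180].

## Interface

Orientations are given as a 3x3 rotation matrix whose columns are the frame's x, y, z axes.
In Python, from plant import manip gives the robot as it stands.
- The arm moves only by the tool arm_command, never from a script. Its argument "deltas" is a list of rows, each a list of 7 numbers: the turn, a rotation vector about the tool's x, y, z in degrees, then the shift along the tool's x, y, z in cm, then the opening, from 0 (shut) to 1 (fully open). In form: [[ax, ay, az, x, y, z, gripper], ...]. A call has exactly 10 rows; each row shifts and turns the commanded pose from where the row before left it, along the tool's axes as they then stand; what a row does not reach is not made up. A row lasts 1/12 s, in which the tool goes at most 41.7 mm and 7.16 degrees, less where a joint would pass 70% of its speed; a pose out of reach is approached as far as the arm can. A call is refused whole if a number of a shift passes 4.17 or a number of a turn 7.16, either way. A call with a gripper value outside its range is refused whole. The fingers move at their own pace and stop on an object; the grip force is fixed at half the most. Time passes only in rows, so rows that do not move let the fingers close, or fill a call up. It gives the time, the measured TCP pose, the force, the opening and the grip force at its end, in the units of the state.
- manip.observe(): the state, without advancing time (a new reading comes with each control period).
- manip.snapshot(name): name is "scene" or "top"; returns (picture, depth): 420x560x3 uint8, red, green, blue; 420x560 float32, m along the optical axis (not along the pixel's ray), 0 where there is no reading.
- manip.get_calibration(name): a dict with "vertical_fov" (degrees; the focal length in pixels is half the picture's height over the tangent of half this angle, whatever the lens; pixels are square), "cx", "cy" (the principal point, pixels), "extrinsics" (4x4, takes a point from camera to world coordinates). Camera axes: x right, y down, z forward; pixel columns grow to the right and rows downward; lengths in m; the calibration is good to about 2 mm. A picture is of the moment at which its call begins. get_calibration takes no time and is no camera call.
- manip.finish_job(): hands the job in; it is judged then, once.
The state is a dict: "time": time; "joints": joint angles; "joint_vel": joint speeds; "effort": joint torques, N m; "eef_pos": TCP position; "tool_rot": TCP orientation; "wrist_force": force on the tool from outside, world axes, zero at the start; "moment": the same for the moment, N m; "width": opening from 0.0 (shut) to 1.0 (fully open); "grasp_force": force on a finger pad.
Only numpy, scipy, OpenCV 4.12 (cv2) and the standard library are available. Lean on these libraries where they do the work, as an engineer would, in place of code of your own. Each camera call takes 0.05 s, during which the arm holds its last target. There are 200 camera calls.

## Task

Get the bench ready for sanding: push the blue dust drawer of the grey downdraft box fully shut, then press the far, white-marked end of the blue fan rocker until it is fully over to on, and then press the green button on the control box all the way in and let it come back out. Do it in that order with closed fingers, only touching and pushing; do not press the yellow rocker or the red and black buttons, and leave the tools and other loose things where they are.

Things in the scene. Friction and masses are not known exactly. Their poses are not given: they have to be found in the camera images.
- downdraft: Low grey steel downdraft box fixed to the bench, 240 (its x, depth) x 280 (its y, width) x 75 mm high, dark grille on top. Origin at the centre of its underside; +x points from its front (drawer side, towards the robot) to its back. Its place and yaw vary.
- drawer (a joint): Opening of the blue dust drawer in the front of the downdraft box, m: 0 = fully shut, grows as it slides out along the box's -x (starts 0.03 to 0.06 open, stop at 0.1). Slides stiffly, about 3 to 5 N at a slow push, stays where left and does not spring back.
- drawer_front (a point): Centre of the flat outer face of the drawer front, 34 mm above the bench. The front panel is 208 wide x 52 high x 12 mm thick, its top edge 60 mm above the bench; it has no handle (the dark strip is flat). Moves with the drawer; shut, this face is 132 mm in front of the box's centre. Frame axes as the downdraft box's: push along +x.
- fan_base: Black base of the BLUE fan rocker, 76 (x) x 42 (y) x 8 mm high, fixed on the front strip of the box top, centre 78 mm in front of the box's centre and 65 mm to its left or right (fan and lamp places may be swapped). Origin: centre of its underside, 75 mm above the bench. Axes as the box's. The rocker, 60 (x) x 28 (y) mm, pivots about the base's y axis 14 mm above this origin.
- fan (a joint): Tilt of the blue rocker, rad: 0 = off (near end down, far end up), 0.4 = on (far end down). It turns stiffly (about 4 N at the far end), has no spring and stays where it is left, so it must be pushed right down to its stop.
- fan_on_end (a point): Point to press on the blue rocker: on its top face near the far end (+x of the box), at the white mark; 18 mm beyond the pivot and 28 mm above the base's underside when off, 22 mm beyond and 20 mm above when on. The rocker is a shallow V, 0.4 rad between its halves: the half that is down lies level. The base beside it is 8 mm high.
- lamp_base: Black base of the YELLOW lamp rocker, of the same size and form, in the other place on the front strip. To be left off.
- lamp (a joint): Tilt of the yellow rocker, rad, 0 = off; to be left off.
- panel: White sander control box fixed to the bench, 100 (x) x 210 (y) x 50 mm high, three push buttons in a row along its y, 65 mm apart, in an order that varies. Origin: centre of the underside. Its place and yaw vary.
- start (a joint): Depth of the GREEN start button, m: 0 = out, 0.006 = fully in. Sprung, fully in takes 5 N; it comes back by itself.
- start_top (a point): Centre of the top face of the green button, 30 mm in diameter; press straight down.
- stop (a joint): Depth of the RED stop button, m, 0 = out, 0.006 = in; not to be pressed.
- reverse (a joint): Depth of the BLACK reverse button, m, 0 = out, 0.006 = in; not to be pressed.
- foot_cast: White plaster cast of a foot, about 180 (its y) x 56 x 90 mm high, loose on the grille at the back of the box top. Origin: centre of its underside.
- sanding_block: Cork sanding block 55 x 35 x 28 mm, loose on the grille. Origin: centre of underside.
- screwdriver: Screwdriver with red handle lying on the bench at the left, along its x.
- tape: Roll of white tape lying flat, 72 mm in diameter, 24 mm high. Origin: centre of underside.
- glue_jar: Amber glue jar, 64 mm in diameter, 85 mm high. Origin: centre of underside.
- wrench: Steel wrench, 180 mm long, lying on the bench behind the control box, along its x.
- rivet_cup: Blue plastic cup, 70 mm in diameter, 70 mm high. Origin: centre of underside.

How it is judged:
By the outcome, as a careful person would: the job done as asked, in the order asked, and still so for the second after the job is handed in, with the robot touching nothing.
It also fails if it takes over 48 s, if anything falls off the work surface, if the arm or the gripper's body presses on something with over 40 N, if the wrist force passes 120 N, or if a joint passes its speed limit or range.

## Working session

There is one attempt and no reset: what is moved stays moved. The work goes in short steps, Python scripts to look and compute and a tool call to move; the robot and the scene stay as the last step left them, time stands still between calls to the robot, and variables do not carry over. Pictures are saved under pics/ and viewed, at most 10 in all, crops included, and the job is handed in when it is done.

Besides the shell and the picture viewer there is one more tool, called after ">>>" in YAML: its name, and indented under it one key for each argument. arm_command: Moves the arm, as the interface text tells. Its arguments: {"type":"object","properties":{"deltas":{"type":"array"}},"required":["deltas"]}

```bash
mkdir -p pics; cat > h.py <<'E'
import numpy as np, cv2
from plant import manip
def snap(n,f):
    p,d=manip.snapshot(n); np.savez('pics/%s.npz'%f,d=d,p=p); cv2.imwrite('pics/%s.png'%f,p[:,:,::-1]); return p,d
def w(n,d,u,v):
    c=manip.get_calibration(n); h=420; f=h/2/np.tan(np.radians(c['vertical_fov'])/2)
    E=np.array(c['extrinsics']); z=np.median(d[v-1:v+2,u-1:u+2])
    return (E@[(u-c['cx'])/f*z,(v-c['cy'])/f*z,z,1])[:3]
E
python3 - <<'E'
from h import *
for n in('top','scene'): snap(n,n+'0'); print(manip.get_calibration(n))
s=manip.observe();print(s)
E
```

```text
{'vertical_fov': 50.826243580005126, 'cx': 280.2435273581457, 'cy': 211.84243257312482, 'extrinsics': array([[-0.02660291, -0.99594611,  0.085928  ,  0.45054314],
       [-0.99963949,  0.02619211, -0.00590483,  0.07017143],
       [ 0.00363026, -0.08605411, -0.99628385,  1.40071664],
       [ 0.        ,  0.        ,  0.        ,  1.        ]])}
{'vertical_fov': 47.1906897106989, 'cx': 281.4344581272539, 'cy': 208.91851770223448, 'extrinsics': array([[ 0.81574236,  0.42080587, -0.39684609,  1.02653813],
       [ 0.57829881, -0.60712105,  0.54495369, -0.59340229],
       [-0.0116139 , -0.67403743, -0.73860589,  0.96577677],
       [ 0.        ,  0.        ,  0.        ,  1.        ]])}
{'time': 0.1, 'joints': array([-7.96476394e+01,  9.11137186e+00,  9.15653582e+01,  6.48894350e-04,
        7.94228310e+01, -1.20383399e+01]), 'joint_vel': array([-0.01342684, -0.19008901, -0.18448408,  0.00487236, -0.00210405,
        0.05879313]), 'effort': array([ 1.30251078e-04, -3.96991110e+01, -3.32337928e+01, -3.35934046e-04,
        4.14361610e-03,  1.31306959e-05]), 'eef_pos': array([ 0.21891355, -0.5311409 ,  0.24738896]), 'tool_rot': array([[ 9.24608723e-01,  3.80918125e-01, -3.01309605e-04],
       [ 3.80918061e-01, -9.24607215e-01,  1.71138216e-03],
       [ 3.73303450e-04, -1.69713315e-03, -9.99998490e-01]]), 'wrist_force': array([-0.02912957,  1.06958707, -0.61299389]), 'moment': array([ 0.03252191,  0.01173206, -0.03760824]), 'grasp_force': 0.0, 'width': 0.9965657855023727}
```

View pics/top0.png

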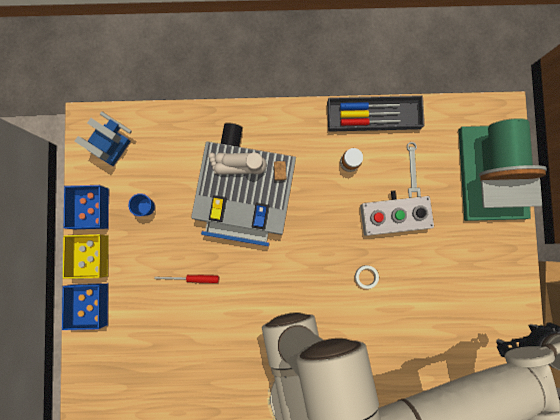

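View pics/scene0.png

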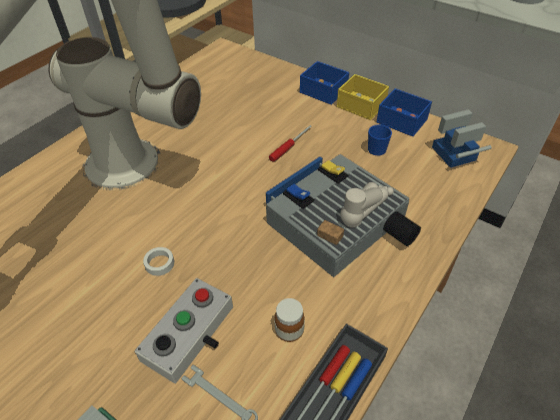

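The top view shows the box near (245,190), blue rocker at (261,215), yellow rocker at (217,208), drawer front around (235,237), and green button at (400,215). I'll enlarge both areas.

```bash
python3 - <<'E'
from h import *
p=cv2.imread('pics/top0.png')
a=cv2.resize(p[130:255,180:305],None,fx=4.6,fy=4.6,interpolation=3)
cv2.imwrite('pics/c1.png',a)
d=np.load('pics/top0.npz')['d']
for n,u,v in [('green',400,215),('red',378,217),('black',420,213),('blue',261,215),('bluefar',263,208),('yel',217,208),('drawerL',205,233),('drawerR',268,243),('screwL',160,278),('screwR',217,279),('tape',356,277),('cornBL',207,143),('cornBR',298,158),('FL',193,220),('FR',284,236)]: print(n,w('top',d,u,v).round(4))
E
```

```text
green [ 0.546  -0.2983  0.0738]
red [ 0.5417 -0.2319  0.0727]
black [ 0.5505 -0.3594  0.0725]
blue [0.5551 0.1196 0.0976]
bluefar [0.5749 0.1129 0.1054]
yel [0.5793 0.2493 0.0976]
drawerL [0.5077 0.2912 0.0637]
drawerR [0.4725 0.1017 0.0618]
screwL [0.374  0.4397 0.0181]
screwR [0.3667 0.2623 0.0258]
tape [ 0.3613 -0.1662  0.0261]
cornBL [0.7812 0.2799 0.0759]
cornBR [7.432e-01 3.000e-04 1.800e-03]
FL [0.5525 0.3389 0.0021]
FR [0.4943 0.052  0.0009]
```

View pics/c1.png

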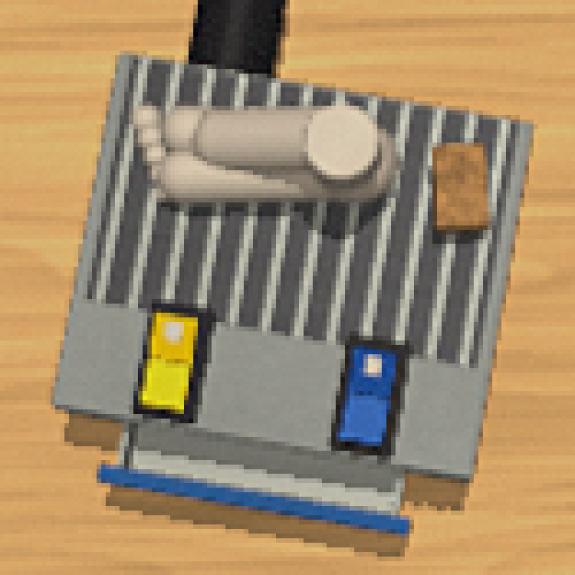

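The crop shows box corners at (120,55), (530,122), (55,408), (470,480). The blue mark is at (373,365), the yellow mark at (173,331), and the drawer front runs from (100,473) to (410,527).

```bash
cat >> h.py <<'E'
def ray(n,u,v,z):
    c=manip.get_calibration(n); f=210/np.tan(np.radians(c['vertical_fov'])/2); E=np.array(c['extrinsics'])
    r=E[:3,:3]@[(u-c['cx'])/f,(v-c['cy'])/f,1]; o=E[:3,3]; return o+r*(z-o[2])/r[2]
E
python3 - <<'E'
from h import *
P={}
for n,x,y,z in [('BL',120,55,.075),('BR',530,122,.075),('FL',55,408,.075),('FR',470,480,.075),('bm',373,365,.103),('ym',173,331,.103),('dL',100,480,.06),('dR',410,533,.06)]:
    P[n]=ray('top',180+(x+.5)/4.6-.5,130+(y+.5)/4.6-.5,z); print(n,P[n].round(4))
c=(P['BL']+P['BR']+P['FL']+P['FR'])/4
def an(v): return np.degrees(np.arctan2(v[1],v[0]))
def l(a,b): return np.linalg.norm(P[a]-P[b])
y=[an(P['BL']-P['FL']),an(P['BR']-P['FR']),an(P['BL']-P['BR'])-90,an(P['FL']-P['FR'])-90,an(P['dL']-P['dR'])-90,an(P['ym']-P['bm'])-90]
print(c,y,l('BL','FL'),l('BL','BR'),l('FL','FR'),l('dL','dR'),l('ym','bm'))
t=np.radians(np.mean(y)); X=np.array([np.cos(t),np.sin(t)]);Y=np.array([-X[1],X[0]])
for n in P: q=P[n][:2]-c[:2]; print(n,(q@X).round(4),(q@Y).round(4))
print('box',np.degrees(t))
# buttons
d=np.load('pics/top0.npz');p=d['p'].astype(int);D=d['d']
m=(p[:,:,1]>p[:,:,0]+40)&(p[:,:,1]>p[:,:,2]+30); m[:,:380]=0;m[:,425:]=0;m[:195]=0;m[235:]=0
v,u=np.nonzero(m); print('green',len(u),ray('top',u.mean(),v.mean(),D[m].mean()*0+.073))
E
```

```text
BL [0.786  0.2839 0.075 ]
BR [0.7339 0.0134 0.075 ]
FL [0.5524 0.3292 0.075 ]
FR [0.4982 0.0595 0.075 ]
bm [0.5725 0.1199 0.103 ]
ym [0.5978 0.2476 0.103 ]
dL [0.5052 0.303  0.06  ]
dR [0.465  0.0997 0.06  ]
[0.64262719 0.17149798 0.075     ] [np.float64(-10.965849904732346), np.float64(-11.060882549638384), np.float64(-10.89970651461229), np.float64(-11.354185050372948), np.float64(-11.194548752600767), np.float64(-11.189582892617196)] 0.23790725972876892 0.2754863850998303 0.27509429899084054 0.20716989443963144 0.13023256389814206
BL 0.119 0.1379
BR 0.12 -0.1375
FL -0.1189 0.1373
FR -0.1201 -0.1377
bm -0.0588 -0.0642
ym -0.0587 0.0661
dL -0.1601 0.1025
dR -0.1604 -0.1047
box -11.110792610762322
green 76 [ 0.54730348 -0.29760366  0.073     ]
```

>>> arm_command:
  deltas:
    - [0,0,6.7,0,0,0,0]
    - [0,0,6.7,0,0,0,0]
    - [0,0,6.7,0,0,0,0]
    - [0,0,6.7,0,0,0,0]
    - [0,0,6.7,0,0,0,0]
    - [0,0,0,0.4,-3.8,0,0]
    - [0,0,0,0.4,-3.8,0,0]
    - [0,0,0,0.4,-3.8,0,0]
    - [0,0,0,0.4,-3.8,0,0]
    - [0,0,0,0.4,-3.8,0,0]

```text
time: 0.93
eef_pos: [0.2753, -0.3471, 0.2476]
tool_rot: [[0.981, -0.193, -0.0], [-0.193, -0.981, 0.001], [-0.0, -0.001, -1.0]]
wrist_force: [1.4, -0.1, 0.5]
width: -0.0
grasp_force: 0.0
```

>>> arm_command:
  deltas:
    - [0,0,0,0.4,-3.8,0,0]
    - [0,0,0,0.4,-3.8,0,0]
    - [0,0,0,0.4,-3.8,0,0]
    - [0,0,0,0.4,-3.8,0,0]
    - [0,0,0,0.4,-3.8,0,0]
    - [0,0,0,0.4,-3.8,0,0]
    - [0,0,0,0.4,-3.8,0,0]
    - [0,0,0,0.4,-3.8,0,0]
    - [0,0,0,0.4,-3.8,0,0]
    - [0,0,0,0.4,-3.8,0,0]

```text
time: 1.77
eef_pos: [0.3876, 0.0181, 0.2482]
tool_rot: [[0.981, -0.193, 0.0], [-0.193, -0.981, -0.0], [0.0, 0.0, -1.0]]
wrist_force: [-0.2, -0.5, 0.5]
width: 0.001
grasp_force: 0.0
```

```bash
cat >> h.py <<'E'
def st():
    s=manip.observe(); t=np.radians(-11.11); q=s['eef_pos'][:2]-[.6426,.1715]
    R=s['tool_rot']
    print('t',s['time'],'eef',s['eef_pos'].round(4),'box',round(q@[np.cos(t),np.sin(t)],4),round(q@[-np.sin(t),np.cos(t)],4),'yaw',np.degrees(np.arctan2(R[1,0],R[0,0])).round(2),'z',R[:,2].round(3),'F',s['wrist_force'].round(1),s['width'],s['joints'].round(0)); return s
E
python3 -c "from h import *;st()"
```

```text
t 1.7667 eef [0.3876 0.0181 0.2482] box -0.2207 -0.1996 yaw -11.11 z [ 0. -0. -1.] F [-0.2 -0.5  0.5] 0.0008140487995595231 [-15. -21. 119.  -0.  82.  86.]
```

>>> arm_command:
  deltas:
    - [0,0,0,0.3,-4,1,0]
    - [0,0,0,0.3,-4,1,0]
    - [0,0,0,0.3,-4,1,0]
    - [0,0,0,0.3,-4,1,0]
    - [0,0,0,0.3,-4,1,0]
    - [0,0,0,0,0,3.5,0]
    - [0,0,0,0,0,3.5,0]
    - [0,0,0,0,0,3.5,0]
    - [0,0,0,0,0,2.5,0]
    - [0,0,0,0,0,1.5,0]

```text
time: 2.6
eef_pos: [0.438, 0.2091, 0.0495]
tool_rot: [[0.981, -0.192, -0.006], [-0.192, -0.981, -0.001], [-0.006, 0.002, -1.0]]
wrist_force: [0.1, 1.4, 0.4]
width: -0.001
grasp_force: 0.0
```

```bash
python3 -c "
from h import *;st();snap('scene','s1')
p=cv2.imread('pics/s1.png');cv2.imwrite('pics/c2.png',cv2.resize(p[80:260,220:440],None,fx=3,fy=3,interpolation=3))"
```

```text
t 2.6 eef [0.438  0.2091 0.0495] box -0.208 -0.0026 yaw -11.09 z [-0.006 -0.001 -1.   ] F [0.1 1.4 0.4] -0.0009868427755419023 [ 11.  11. 114.  -0.  55. 112.]
```

View pics/c2.png

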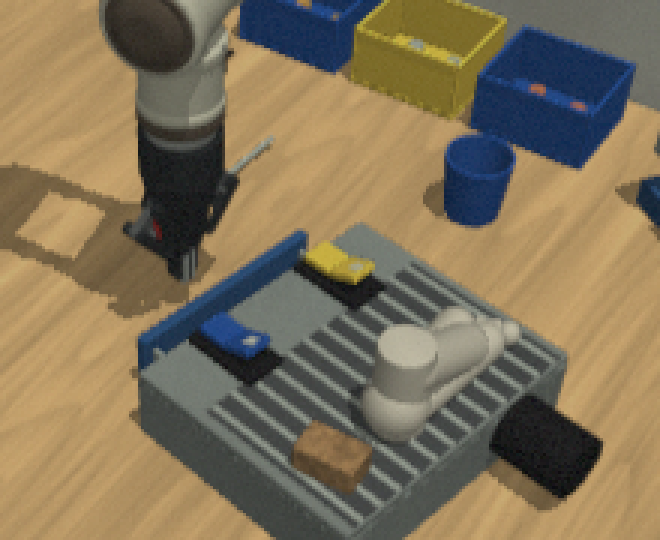

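The gripper stands clear in front of the drawer face, with its tip at crop (185,270). Pushing now.

>>> arm_command:
  deltas:
    - [0,0,0,1,0,-0.3,0]
    - [0,0,0,1,0,-0.2,0]
    - [0,0,0,0.8,0,0,0]
    - [0,0,0,0.4,0,0,0]
    - [0,0,0,0.4,0,0,0]
    - [0,0,0,0.4,0,0,0]
    - [0,0,0,0.4,0,0,0]
    - [0,0,0,0.4,0,0,0]
    - [0,0,0,0.4,0,0,0]
    - [0,0,0,0.4,0,0,0]

```text
time: 3.48
eef_pos: [0.496, 0.1986, 0.0582]
tool_rot: [[0.981, -0.193, -0.001], [-0.193, -0.981, -0.0], [-0.0, 0.0, -1.0]]
wrist_force: [-3.4, 0.6, 2.1]
width: -0.0
grasp_force: 1.4
```

```bash
python3 -c "from h import *;st()"
```

```text
t 3.4833 eef [0.496  0.1986 0.0582] box -0.1491 -0.0016 yaw -11.1 z [-0.001 -0.    -1.   ] F [-3.4  0.6  2.1] -0.00036389082056267506 [  9.  17. 106.  -0.  57. 110.]
```

>>> arm_command:
  deltas:
    - [0,0,0,0.2,0,0,0]
    - [0,0,0,0.2,0,0,0]
    - [0,0,0,0.1,0,0,0]
    - [0,0,0,0.1,0,0,0]
    - [0,0,0,0.1,0,0,0]
    - [0,0,0,0,0,0,0]
    - [0,0,0,0,0,0,0]
    - [0,0,0,0,0,0,0]
    - [0,0,0,0,0,0,0]
    - [0,0,0,0,0,0,0]

```text
time: 4.32
eef_pos: [0.5029, 0.1973, 0.0583]
tool_rot: [[0.981, -0.193, 0.0], [-0.193, -0.981, 0.0], [0.0, -0.0, -1.0]]
wrist_force: [-0.8, 0.0, 0.3]
width: -0.002
grasp_force: 0.4
```

```bash
python3 -c "from h import *;st()"
```

```text
t 4.3167 eef [0.5029 0.1973 0.0583] box -0.1421 -0.0016 yaw -11.11 z [ 0.  0. -1.] F [-0.8  0.   0.3] -0.002300862344086206 [  9.  17. 105.   0.  57. 110.]
```

Not at the stop yet; creep on.

>>> arm_command:
  deltas:
    - [0,0,0,0.1,0,0,0]
    - [0,0,0,0.1,0,0,0]
    - [0,0,0,0.1,0,0,0]
    - [0,0,0,0.1,0,0,0]
    - [0,0,0,0,0,0,0]
    - [0,0,0,0,0,0,0]
    - [0,0,0,0,0,0,0]
    - [0,0,0,0,0,0,0]
    - [0,0,0,0,0,0,0]
    - [0,0,0,0,0,0,0]

```text
time: 5.15
eef_pos: [0.5054, 0.1968, 0.0582]
tool_rot: [[0.981, -0.193, -0.003], [-0.193, -0.981, 0.0], [-0.003, 0.001, -1.0]]
wrist_force: [-7.6, 1.2, 5.6]
width: -0.0
grasp_force: 3.7
```

```bash
python3 -c "from h import *;st()"
```

```text
t 5.15 eef [0.5054 0.1968 0.0582] box -0.1395 -0.0016 yaw -11.1 z [-0.003  0.    -1.   ] F [-7.6  1.2  5.6] -0.0001520477929520288 [  8.  18. 105.   0.  58. 110.]
```

>>> arm_command:
  deltas:
    - [0,0,0,0.1,0,0,0]
    - [0,0,0,0.1,0,0,0]
    - [0,0,0,0.1,0,0,0]
    - [0,0,0,0,0,0,0]
    - [0,0,0,0,0,0,0]
    - [0,0,0,0,0,0,0]
    - [0,0,0,0,0,0,0]
    - [0,0,0,0,0,0,0]
    - [0,0,0,0,0,0,0]
    - [0,0,0,0,0,0,0]

```text
time: 5.98
eef_pos: [0.5055, 0.1968, 0.0578]
tool_rot: [[0.981, -0.192, -0.01], [-0.192, -0.981, 0.0], [-0.01, 0.002, -1.0]]
wrist_force: [-16.7, 3.1, 13.2]
width: -0.001
grasp_force: 8.6
```

```bash
python3 -c "from h import *;st()"
```

```text
t 5.9833 eef [0.5055 0.1968 0.0578] box -0.1394 -0.0016 yaw -11.09 z [-0.01  0.   -1.  ] F [-16.7   3.1  13.2] -0.001078459702641957 [  8.  18. 104.   0.  58. 109.]
```

Firm stop: force rises without motion. Back off, lift, and go above the fan rocker.

>>> arm_command:
  deltas:
    - [0,0,0,-1,0,0,0]
    - [0,0,0,-2,0,0,0]
    - [0,0,0,0,0,-3.5,0]
    - [0,0,0,0,0,-3.5,0]
    - [0,0,0,0,0,-3.5,0]
    - [0,0,0,3.5,2,0,0]
    - [0,0,0,3.5,2,0,0]
    - [0,0,0,3.5,2.3,0,0]
    - [0,0,0,0,0,0,0]
    - [0,0,0,0,0,0,0]

```text
time: 6.82
eef_pos: [0.5728, 0.1181, 0.1636]
tool_rot: [[0.981, -0.196, 0.002], [-0.196, -0.981, -0.0], [0.002, -0.0, -1.0]]
wrist_force: [-0.5, 0.6, -0.1]
width: -0.001
grasp_force: 0.0
```

```bash
python3 -c "
from h import *;st();snap('scene','s2')
p=cv2.imread('pics/s2.png');cv2.imwrite('pics/c3.png',cv2.resize(p[80:260,220:440],None,fx=3,fy=3,interpolation=3))"
```

```text
t 6.8167 eef [0.5728 0.1181 0.1636] box -0.0582 -0.0658 yaw -11.29 z [ 0.002 -0.    -1.   ] F [-0.5  0.6 -0.1] -0.0005041369479128801 [ -0.  15.  95.  -0.  70. 101.]
```

View pics/c3.png

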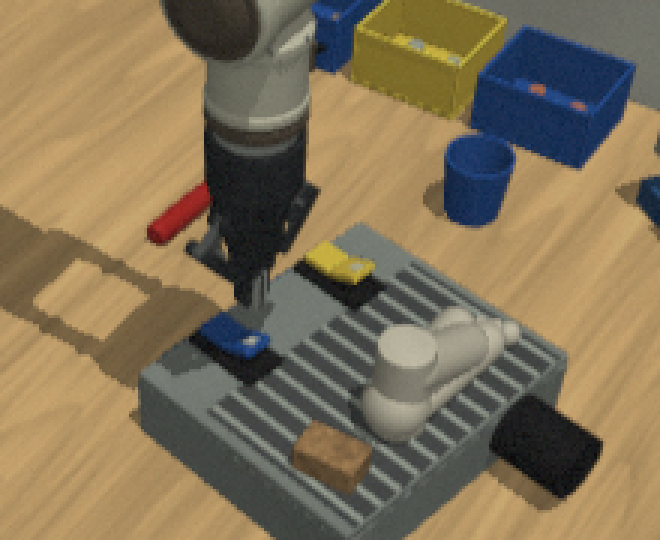

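The drawer is shut and the tip hangs over the white mark (crop ~(255,310), mark at (250,340)). Press down.

>>> arm_command:
  deltas:
    - [0,0,0,0,0,1.5,0]
    - [0,0,0,0,0,1.5,0]
    - [0,0,0,0,0,0.6,0]
    - [0,0,0,0,0,0.3,0]
    - [0,0,0,0,0,0.3,0]
    - [0,0,0,0,0,0.3,0]
    - [0,0,0,0,0,0.3,0]
    - [0,0,0,0,0,0.3,0]
    - [0,0,0,0,0,0.1,0]
    - [0,0,0,0,0,0,0]

```text
time: 7.7
eef_pos: [0.5727, 0.1198, 0.1128]
tool_rot: [[0.981, -0.193, 0.005], [-0.193, -0.981, -0.0], [0.004, -0.001, -1.0]]
wrist_force: [2.4, 0.1, 4.0]
width: -0.007
grasp_force: 2.2
```

```bash
python3 -c "from h import *;st()"
```

```text
t 7.7 eef [0.5727 0.1198 0.1128] box -0.0586 -0.0642 yaw -11.11 z [ 0.005 -0.    -1.   ] F [2.4 0.1 4. ] -0.007113378512382359 [ -0.  18.  97.  -0.  65. 101.]
```

>>> arm_command:
  deltas:
    - [0,0,0,0,0,0.1,0]
    - [0,0,0,0,0,0.1,0]
    - [0,0,0,0,0,0.1,0]
    - [0,0,0,0,0,0.1,0]
    - [0,0,0,0,0,0,0]
    - [0,0,0,0,0,0,0]
    - [0,0,0,0,0,0,0]
    - [0,0,0,0,0,0,0]
    - [0,0,0,0,0,0,0]
    - [0,0,0,0,0,0,0]

```text
time: 8.53
eef_pos: [0.5729, 0.1198, 0.1117]
tool_rot: [[0.981, -0.192, 0.004], [-0.192, -0.981, -0.0], [0.004, -0.0, -1.0]]
wrist_force: [-5.0, -1.4, 22.7]
width: -0.002
grasp_force: 11.5
```

```bash
python3 -c "from h import *;st()"
```

```text
t 8.5333 eef [0.5729 0.1198 0.1117] box -0.0584 -0.0641 yaw -11.09 z [ 0.004 -0.    -1.   ] F [-5.  -1.4 22.7] -0.0020297413071805183 [  0.  18.  97.  -0.  65. 101.]
```

The rocker is at its stop (tip at 95 mm, 23 N). Lift and travel towards the green button.

>>> arm_command:
  deltas:
    - [0,0,0,0,0,-2,0]
    - [0,0,0,0,0,-3.5,0]
    - [0,0,0,0,0,-3.5,0]
    - [0,0,0,0.8,4,0,0]
    - [0,0,0,0.8,4,0,0]
    - [0,0,0,0.8,4,0,0]
    - [0,0,0,0.8,4,0,0]
    - [0,0,0,0.8,4,0,0]
    - [0,0,0,0.8,4,0,0]
    - [0,0,0,0.7,4,0,0]

```text
time: 9.37
eef_pos: [0.5696, -0.1668, 0.1962]
tool_rot: [[0.981, -0.193, -0.003], [-0.193, -0.981, 0.002], [-0.003, -0.001, -1.0]]
wrist_force: [1.3, 0.4, 0.6]
width: -0.001
grasp_force: 0.0
```

>>> arm_command:
  deltas:
    - [0,0,0,0,4,0,0]
    - [0,0,0,0,4,0,0]
    - [0,0,0,0,4,0,0]
    - [0,0,0,0,1.5,0,0]
    - [0,0,0,0,0,2,0]
    - [0,0,0,0,0,2,0]
    - [0,0,0,0,0,2,0]
    - [0,0,0,0,0,1,0]
    - [0,0,0,0,0,0,0]
    - [0,0,0,0,0,0,0]

```text
time: 10.2
eef_pos: [0.5446, -0.2972, 0.1268]
tool_rot: [[0.981, -0.192, -0.002], [-0.192, -0.981, 0.001], [-0.002, -0.001, -1.0]]
wrist_force: [-0.2, -0.6, -0.4]
width: -0.006
grasp_force: 0.0
```

```bash
python3 -c "
from h import *;st();snap('scene','s3')
p=cv2.imread('pics/s3.png');a=cv2.resize(p[110:310,250:420],None,fx=2.5,fy=2.5,interpolation=3);b=cv2.resize(p[220:420,110:260],None,fx=2.5,fy=2.5,interpolation=3)
cv2.imwrite('pics/c4.png',np.hstack([a,b]))"
```

```text
t 10.2 eef [ 0.5446 -0.2972  0.1268] box -0.0058 -0.4788 yaw -11.09 z [-0.002  0.001 -1.   ] F [-0.2 -0.6 -0.4] -0.005729956373869073 [-40.  22.  90.   0.  68.  61.]
```

View pics/c4.png

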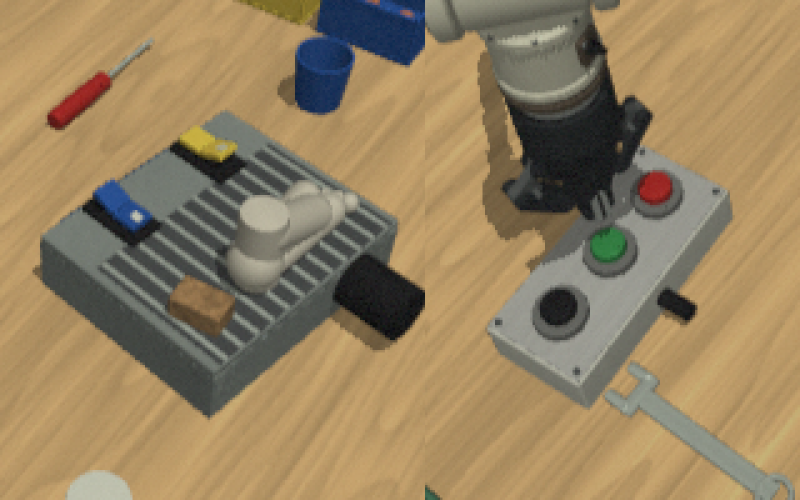

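The blue rocker is over, the drawer is shut and loose items are in place. The tip is over the green button. Press.

>>> arm_command:
  deltas:
    - [0,0,0,0.2,0,1,0]
    - [0,0,0,0,0,1.5,0]
    - [0,0,0,0,0,0.6,0]
    - [0,0,0,0,0,0.3,0]
    - [0,0,0,0,0,0.2,0]
    - [0,0,0,0,0,0.2,0]
    - [0,0,0,0,0,0.2,0]
    - [0,0,0,0,0,0.2,0]
    - [0,0,0,0,0,0.1,0]
    - [0,0,0,0,0,0,0]

```text
time: 11.08
eef_pos: [0.5474, -0.2987, 0.0849]
tool_rot: [[0.981, -0.193, 0.001], [-0.193, -0.981, -0.001], [0.001, 0.001, -1.0]]
wrist_force: [-0.1, -0.0, 3.4]
width: 0.003
grasp_force: 1.8
```

```bash
python3 -c "from h import *;st()"
```

```text
t 11.0833 eef [ 0.5474 -0.2987  0.0849] box -0.0028 -0.4797 yaw -11.11 z [ 0.001 -0.001 -1.   ] F [-0.1 -0.   3.4] 0.0030239931394632834 [-40.  26.  91.   0.  64.  61.]
```

>>> arm_command:
  deltas:
    - [0,0,0,0,0,0.1,0]
    - [0,0,0,0,0,0.1,0]
    - [0,0,0,0,0,0.1,0]
    - [0,0,0,0,0,0.1,0]
    - [0,0,0,0,0,0,0]
    - [0,0,0,0,0,0,0]
    - [0,0,0,0,0,0,0]
    - [0,0,0,0,0,0,0]
    - [0,0,0,0,0,0,0]
    - [0,0,0,0,0,0,0]

```text
time: 11.92
eef_pos: [0.5474, -0.2987, 0.0829]
tool_rot: [[0.981, -0.192, 0.001], [-0.192, -0.981, -0.001], [0.001, 0.001, -1.0]]
wrist_force: [-5.9, 3.2, 15.9]
width: 0.002
grasp_force: 8.2
```

```bash
python3 -c "from h import *;st()"
```

```text
t 11.9167 eef [ 0.5474 -0.2987  0.0829] box -0.0028 -0.4798 yaw -11.1 z [ 0.001 -0.001 -1.   ] F [-5.9  3.2 15.9] 0.0015440627188421472 [-40.  26.  91.  -0.  63.  61.]
```

>>> arm_command:
  deltas:
    - [0,0,0,0,0,-1,0]
    - [0,0,0,0,0,-2,0]
    - [0,0,0,0,0,-3,0]
    - [0,0,0,0,0,-3,0]
    - [0,0,0,-2,0,-3,0]
    - [0,0,0,-3,0,0,0]
    - [0,0,0,-3,0,0,0]
    - [0,0,0,-3,0,0,0]
    - [0,0,0,0,0,0,0]
    - [0,0,0,0,0,0,0]

```text
time: 12.75
eef_pos: [0.4377, -0.2765, 0.1996]
tool_rot: [[0.981, -0.194, -0.001], [-0.194, -0.981, 0.001], [-0.001, -0.001, -1.0]]
wrist_force: [1.6, -0.3, 0.3]
width: 0.001
grasp_force: 0.0
```

```bash
python3 -c "
from h import *;st();p,d=snap('scene','s4')
for v in range(300,340,2): print(v,[round(w('scene',d,u,v)[2]*1000) for u in range(166,206,3)])
a=cv2.resize(p[110:310,250:420],None,fx=2.5,fy=2.5,interpolation=3);b=cv2.resize(p[220:420,110:260],None,fx=2.5,fy=2.5,interpolation=3)
cv2.imwrite('pics/c5.png',np.hstack([a,b])[:,:,::-1])"
```

```text
t 12.75 eef [ 0.4377 -0.2765  0.1996] box -0.1147 -0.4791 yaw -11.18 z [-0.001  0.001 -1.   ] F [ 1.6 -0.3  0.3] 0.0013580456630951309 [-46.   3. 104.   0.  73.  55.]
300 [1, 2, 1, 2, 50, 50, 51, 51, 52, 62, 64, 66, 68, 64]
302 [0, -1, 0, 51, 51, 51, 52, 53, 52, 55, 63, 62, 63, 63]
304 [1, 0, 1, 52, 52, 50, 52, 52, 52, 52, 60, 62, 63, 61]
306 [1, 1, 51, 52, 51, 51, 52, 51, 51, 51, 52, 55, 57, 55]
308 [0, 0, 53, 50, 52, 52, 51, 51, 51, 53, 51, 51, 50, 52]
310 [-1, 50, 51, 51, 50, 62, 62, 63, 53, 52, 51, 51, 52, 51]
312 [49, 52, 51, 52, 62, 71, 73, 72, 64, 53, 51, 50, 52, 52]
314 [51, 52, 51, 60, 72, 73, 72, 72, 64, 60, 51, 52, 52, 51]
316 [50, 50, 52, 65, 72, 74, 73, 73, 67, 63, 50, 52, 52, 51]
318 [52, 51, 52, 64, 73, 74, 73, 72, 64, 61, 51, 51, 51, 51]
320 [50, 51, 52, 63, 72, 74, 71, 71, 63, 61, 52, 52, 50, 52]
322 [52, 51, 52, 64, 67, 72, 71, 65, 61, 60, 52, 52, 51, 52]
324 [52, 49, 52, 63, 63, 65, 64, 63, 61, 55, 51, 50, 51, 50]
326 [52, 51, 52, 58, 61, 62, 62, 63, 58, 52, 51, 53, 50, 50]
328 [52, 52, 51, 53, 59, 62, 61, 57, 53, 52, 52, 50, 52, 48]
330 [52, 51, 52, 52, 53, 54, 55, 53, 52, 50, 52, 52, 51, 47]
332 [52, 51, 52, 51, 52, 51, 52, 51, 51, 50, 52, 52, 50, 42]
334 [64, 61, 50, 52, 52, 52, 50, 51, 50, 51, 52, 52, 47, 38]
336 [72, 63, 61, 52, 51, 51, 52, 52, 50, 50, 52, 49, 41, 34]
338 [72, 71, 63, 52, 50, 51, 52, 50, 51, 51, 52, 46, 35, 32]
```

View pics/c5.png

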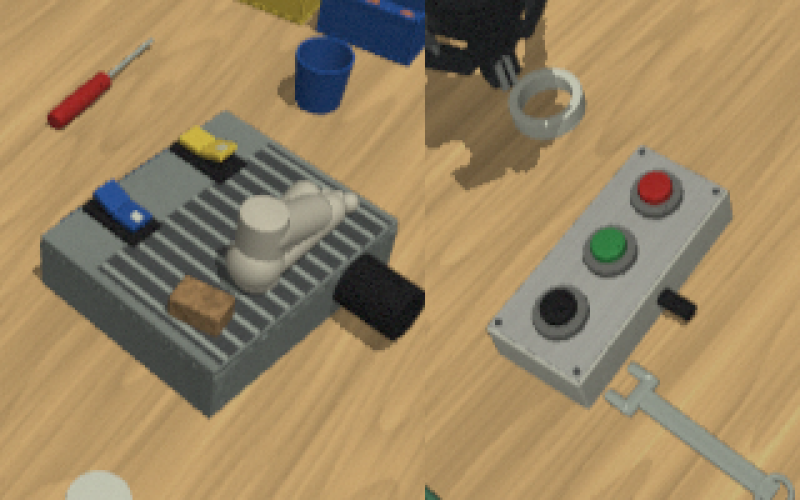

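The green button is back out at about 72 mm, its collar is lower at 62 mm, and the press stopped hard at 66 mm, so it went all the way in. The rocker is on, the drawer is shut and nothing else has moved. Handing in.

```bash
python3 -c "
from h import *;print(manip.finish_job())"
```

```text
the job is handed in; nothing more can be done
None
```

I pushed the drawer shut, set the blue fan rocker to on, and pressed and released the green button, in that order. The job was handed in at about 13 s; no verdict came back.

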